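# Set out the check weights for the balance's daily check

## Task

Set out the four check weights for the balance's daily check. Stand the biggest weight gently in the middle of the balance's pan, and stand the other three upright in a straight row down the middle line of the grey mat, in the order they will be used: the second biggest nearest the robot, the third biggest at the centre of the mat, the smallest behind it, about 7 cm apart from centre to centre. Leave the cutter, the bottle and the dust blower where they are.

Things in the scene. Friction and masses are not known exactly. Their poses are not given: they have to be found in the camera images.
- w500_center (a point): the biggest of the four check weights (500 g): a plain upright stainless steel cylinder 38 mm in diameter and 50 mm high, with a narrow neck and a round knob 22 mm across on top, 64 mm high over all. At the start it stands in the tray. The point is on its axis, half-way up (32 mm above its foot); z runs up its axis.
- w200_center (a point): the second biggest of the four check weights (200 g): a plain upright stainless steel cylinder 28 mm in diameter and 37 mm high, with a narrow neck and a round knob 16 mm across on top, 48 mm high over all. At the start it stands in the tray. The point is on its axis, half-way up (24 mm above its foot); z runs up its axis.
- w100_center (a point): the third biggest of the four check weights (100 g): a plain upright stainless steel cylinder 22 mm in diameter and 30 mm high, with a narrow neck and a round knob 13 mm across on top, 39 mm high over all. At the start it stands in the tray. The point is on its axis, half-way up (19.5 mm above its foot); z runs up its axis.
- w50_center (a point): the smallest of the four check weights (50 g): a plain upright stainless steel cylinder 18 mm in diameter and 23 mm high, with a narrow neck and a round knob 10 mm across on top, 31 mm high over all. At the start it stands in the tray. The point is on its axis, half-way up (15.5 mm above its foot); z runs up its axis.
- pan (a point): centre of the upper face of the pan of a white top-pan balance (housing 245 x 175 mm, 55 mm high, fixed): a round steel plate 120 mm across, its top 70 mm above the bench when empty. The pan is sprung (3 N per mm, stop at 8 mm): it sinks 1.5 mm under the biggest weight. z is up; -x points to the display (to the robot, within 0.2 rad); the housing's middle lies 35 mm along -x.
- mat: the weighing mat: a fixed flat plain grey rubber mat, 240 mm long (its x axis) by 110 mm wide (y), 3 mm thick. Origin: centre of its underside, on the bench. Its x axis points away from the robot (turned up to 0.25 rad), so its -x end is the end nearest the robot.
- tray: the weight tray: a fixed shallow open dark blue plastic tray, 230 mm (x) by 200 mm (y) outside, 18 mm high, walls and floor 5 mm thick. Origin: centre of its underside, on the bench, so its inner floor is 5 mm above it. The four weights stand in it in two rows, about 100 mm apart along its x and 90 mm along its y, any weight in any place.
- cutter: bystander: a loose round fabric sample cutter standing on the bench, grey disc base 103 mm in diameter with a black knob, 86 mm high. Origin: centre of its underside.
- spirit: bystander: a loose amber glass bottle with a black cap, 48 mm in diameter, 95 mm high, standing on the bench. Origin: centre of its underside.
- blower: bystander: a loose brick-red rubber dust blower standing on the bench, bulb 58 mm in diameter, thin grey nozzle upward, 90 mm high over all. Origin: centre of its underside.
Not all that is in view belongs to the job. What is shaped like the part that bears w200_center but green or red is not meant.

How it is judged (in metres and radians):
At the end, for the whole second after the job is handed in: All upright, at rest, feet on their support: 500 g within 15 mm of the pan's centre; 100 g within 15 mm of the mat's centre; 200 g nearer the robot and 50 g farther, each 50-90 mm along the mat from its centre, within 15 mm of its middle line, 55-85 mm from the 100 g (horizontal distance between w500_center and pan below 0.015 m and z of w500_center in the frame of pan between 0.027 and 0.037 m and horizontal distance between w100_center and mat below 0.015 m and x of w200_center in the frame of mat between -0.09 and -0.05 m and y of w200_center in the frame of mat between -0.015 and 0.015 m and horizontal distance between w200_center and w100_center between 0.055 and 0.085 m and x of w50_center in the frame of mat between 0.05 and 0.09 m and y of w50_center in the frame of mat between -0.015 and 0.015 m and horizontal distance between w50_center and w100_center between 0.055 and 0.085 m and height (world z) of w200_center between 0.022 and 0.032 m and height (world z) of w100_center between 0.0175 and 0.0275 m and height (world z) of w50_center between 0.0135 and 0.0235 m and angle between each of w500_center, w200_center, w100_center, w50_center's own z axis and vertical below 0.1 rad and linear speed of each of w500, w200, w100, w50 below 0.01 m/s); the robot touches nothing.
It fails at once if the pan is struck or pressed hard (pan forced down more than 5.5 mm) (height (world z) of pan below 0.0645 m).
It fails at once if the sample cutter is pushed more than 20 mm or tipped (distance of cutter from where it was at the start of the episode above 0.02 m or angle between cutter's own z axis and vertical above 0.3 rad).
It fails at once if the bottle is pushed more than 20 mm or tipped (distance of spirit from where it was at the start of the episode above 0.02 m or angle between spirit's own z axis and vertical above 0.3 rad).
It fails at once if the dust blower is pushed more than 20 mm or tipped (distance of blower from where it was at the start of the episode above 0.02 m or angle between blower's own z axis and vertical above 0.3 rad).
It also fails if it takes over 109 s, if anything falls off the work surface, if the arm or the gripper's body presses on something with over 40 N, if the wrist force passes 120 N, or if a joint passes its speed limit or range.

## Robot

A 6-joint arm with a two-finger parallel gripper is mounted at the origin on the work surface. World frame = base frame: x ahead of the robot, y to its left, z up, the work surface at z = 0. Lengths are in mm, angles in rad, forces in N, time in s.
With the tool pointing down it reaches from about 375 to 975 mm from the base axis. Payload 3.8 kg.
Tool frame: the origin (TCP) lies midway between the tips of the shut fingers; the grasp point (between the pads) lies 19 mm behind it (robot.tcp_to_grasp is the distance from the TCP to the grasp point, in mm); z points along the fingers, x is the direction in which the jaws open and shut, and the axes are right-handed (so a half turn about z gives the same grasp; the last joint's range is limited). The gripper opens to 85 mm and grips with 20 to 120 N. Pads are 22 mm wide; open, the fingers measure 114 mm over their backs; the gripper's body (76 mm by 85 mm) begins 54 mm behind the grasp point. The pads swing forward as they close: fully open they stand 13 mm farther back than shut.
Start: joints at [-1.279, 0.264, 1.604, -0, 1.274, -0.037], TCP at [217.957, -638.837, 231.28] pointing down, gripper open.
Joint ranges: [-2.63, 2.63], [-0.94, 2.18], [0.31, 2.57], [-1.31, 4.45], [0, 2.66], [-2.55, 2.55]. Speed limits (rad/s): [2.57, 2.57, 3.14, 3.14, 3.14, 3.14].

## Interface

Orientations are given as a unit quaternion [w, x, y, z].
In Python, from cell import robot, optics gives the robot as it stands.
- The arm moves only by the tool drive_tool, never from a script. Its argument "commands" is a list that holds one entry, the list of rows, each a list of 4 numbers: the shift along the tool's x, y, z in cm, then the turn about the tool's z in rad. A call has 1 to 5 rows; each row shifts and turns the pose as measured when the row begins, along the tool's axes as they then stand; what a row does not reach is not made up. A row lasts 1/12 s, in which the tool goes at most 41.7 mm and 7.16 degrees, less where a joint would pass 70% of its speed; a pose out of reach is approached as far as the arm can. A call is refused whole if a number of a shift passes 4.17 or a number of a turn 0.125, either way. A call with a gripper value outside its range is refused whole. "hand" is the opening, from -1 (shut) to 1 (fully open), set as the call begins (left out, the last holds). The fingers move at their own pace and stop on an object; "newtons" is the grip in N (left out, the last holds). Time passes only in rows, so rows that do not move let the fingers close. It gives the time, the measured TCP pose, the force and the opening at its end, in the units of the state.
- robot.get_state(): the state, without advancing time (a new reading comes with each control period).
- optics.grab_frame(name): name is "side" or "top"; returns the picture (400x640x3 uint8, red, green, blue); there is no depth.
- optics.camera_model(name): a dict with "fx", "fy", "cx", "cy" (pixels), "k1" (the pictures are not rectified: a ray, as slopes to the right and down, at radius r is drawn at 1 + k1 r^2 times it, then the intrinsics apply), "pose" (4x4, takes a point from camera to world coordinates). Camera axes: x right, y down, z forward; pixel columns grow to the right and rows downward; lengths in mm; the calibration is good to about 2 mm. A picture is of the moment at which its call begins. camera_model takes no time and is no camera call.
- robot.finish_job(): hands the job in, once; it reports no verdict.
The state is a dict: "time_s": time; "q": joint angles; "qvel": joint speeds; "effort": joint torques, N m; "position": TCP position; "eef_rot": TCP orientation; "contact_force": force on the tool from outside, world axes, zero at the start; "wrist_torque": the same for the moment, N m; "finger_gap": opening from 0.0 (shut) to 1.0 (fully open).
Only numpy, scipy, OpenCV 4.12 (cv2) and the standard library are available. Lean on these libraries where they do the work, as an engineer would, in place of code of your own. Each camera call takes 0.05 s, during which the arm holds its last target.

## Working session

There is one attempt and no reset: what is moved stays moved. The work goes in short steps, Python scripts to look and compute and a tool call to move; the robot and the scene stay as the last step left them, time stands still between calls to the robot, and variables do not carry over. Pictures are saved under pics/ and viewed, and the job is handed in when it is done.

Besides the shell and the picture viewer there is one more tool, called after "Call:" as name(argument=value, ...) on one line, values as JSON. drive_tool: Moves the arm, as the interface text tells. Its arguments: {"type":"object","properties":{"commands":{"type":"array"},"hand":{"type":"number"},"newtons":{"type":"number"}},"required":["commands"]}

```bash
ls; mkdir -p pics; python3 - <<'E'
from cell import robot, optics
import cv2
print(robot.get_state())
for n in("side","top"):
    im=optics.grab_frame(n); cv2.imwrite(f"pics/{n}0.png",im[:,:,::-1]); m=optics.camera_model(n); print(n,m)
E
```

```text
pics
{'time_s': 0.0, 'q': array([-1.27890297e+00,  2.64786909e-01,  1.60540314e+00, -1.00502015e-05,
        1.27372801e+00, -3.69061230e-02]), 'qvel': array([ 0.00046345,  0.00022138, -0.00045196, -0.00039942, -0.00119328,
       -0.00086828]), 'effort': array([ 3.32117006e-04, -5.15107298e+01, -3.67316329e+01, -2.59297285e-04,
        1.27060353e-02, -9.02805510e-07]), 'position': array([ 217.73558029, -638.11869977,  229.92357545]), 'eef_rot': array([-7.07143709e-04,  8.13298241e-01, -5.81845873e-01, -9.22952428e-04]), 'contact_force': array([-0.54729401,  0.0159899 ,  0.35998724]), 'wrist_torque': array([ 0.04575623, -0.00912307, -0.02163267]), 'finger_gap': 0.9962176157965118}
side {'fx': 433.81189664165663, 'fy': 433.81189664165663, 'cx': 323.34568865860376, 'cy': 203.1033055077667, 'k1': 0.009195199201320213, 'pose': array([[ 9.91897729e-01, -9.45804149e-02,  8.48141569e-02,
         5.28706688e+02],
       [-1.26991247e-01, -7.19894846e-01,  6.82366935e-01,
        -6.75509564e+02],
       [-3.48127343e-03, -6.87608868e-01, -7.26072948e-01,
         7.90451891e+02],
       [ 0.00000000e+00,  0.00000000e+00,  0.00000000e+00,
         1.00000000e+00]])}
top {'fx': 421.2776585881961, 'fy': 421.2776585881961, 'cx': 324.1924782351929, 'cy': 200.52164664432283, 'k1': -0.08686390391923803, 'pose': array([[ 2.09454351e-02, -9.94243157e-01,  1.05080128e-01,
         4.91275425e+02],
       [-9.99271739e-01, -2.41718071e-02, -2.95248257e-02,
         7.71232965e+00],
       [ 3.18948325e-02, -1.04385192e-01, -9.94025378e-01,
         1.02797468e+03],
       [ 0.00000000e+00,  0.00000000e+00,  0.00000000e+00,
         1.00000000e+00]])}
```

View pics/side0.png

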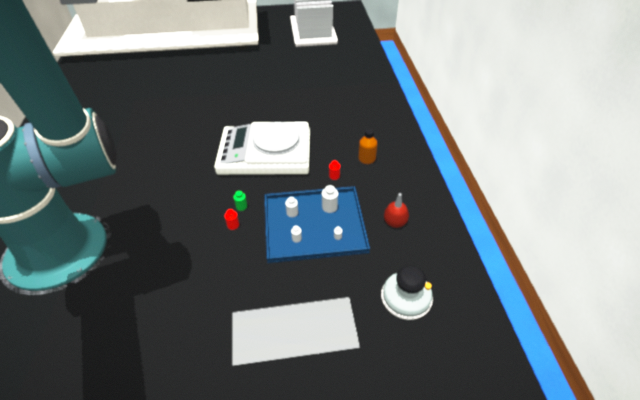

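View pics/top0.png

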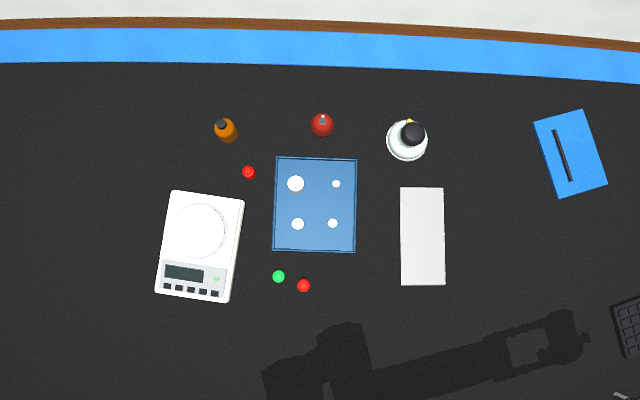

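The side view shows the weights at about (330,198) 500 g, (292,206) 200 g, (296,233) 100 g and (338,232) 50 g. The top view shows them at (296,183), (298,224), (333,223) and (336,184). Pieces that could be mistaken for the 200 g weight, in the top view: red (248,172), green (278,277) and red (303,286), all outside the tray. I choose the plain steel ones inside the tray.

```bash
cat > h.py <<'E'
import numpy as np, cv2
from cell import robot, optics
def ray(n,uv):
    m=optics.camera_model(n); 
    d=np.array([(uv[0]-m['cx'])/m['fx'],(uv[1]-m['cy'])/m['fy']])
    s=d.copy()
    for _ in range(20): s=d/(1+m['k1']*(s@s))
    P=m['pose']; return P[:3,3],P[:3,:3]@np.array([s[0],s[1],1])
def plane(n,uv,z):
    o,d=ray(n,uv); return o+d*(z-o[2])/d[2]
def tri(a,b):
    o1,d1=ray('top',a);o2,d2=ray('side',b)
    A=np.stack([d1,-d2],1); t=np.linalg.lstsq(A,o2-o1,rcond=None)[0]
    p,q=o1+t[0]*d1,o2+t[1]*d2; return (p+q)/2,np.linalg.norm(p-q)
def proj(n,p):
    m=optics.camera_model(n);P=m['pose'];c=P[:3,:3].T@(np.array(p)-P[:3,3]);s=c[:2]/c[2]
    s=s*(1+m['k1']*(s@s)); return np.array([s[0]*m['fx']+m['cx'],s[1]*m['fy']+m['cy']])
def blobs(mask,amin=10):
    n,l,st,c=cv2.connectedComponentsWithStats(mask.astype(np.uint8))
    return [(c[i].round(1).tolist(),st[i].tolist()) for i in range(1,n) if st[i][4]>=amin],l
E
python3 - <<'E'
from h import *
ims={n:cv2.imread(f"pics/{n}0.png") for n in("top","side")}
for n,(x0,y0,x1,y1) in dict(top=(276,160,355,250),side=(268,186,366,256)).items():
    im=ims[n].astype(int); m=np.zeros(im.shape[:2],bool); sub=im[y0:y1,x0:x1]; m[y0:y1,x0:x1]=(sub[:,:,2]>120)
    print(n); [print(b) for b in blobs(m,5)[0]]
# mat, pan housing, tray from top
im=ims['top']; hsv=cv2.cvtColor(im,cv2.COLOR_BGR2HSV)
for nm,roi,f in(("mat",(385,180,460,295),lambda i:i.min(2)>120),("bal",(140,180,260,310),lambda i:i.min(2)>120)):
    x0,y0,x1,y1=roi; m=np.zeros(im.shape[:2],np.uint8); m[y0:y1,x0:x1]=f(im[y0:y1,x0:x1])
    c=max(cv2.findContours(m,0,2)[0],key=cv2.contourArea); r=cv2.minAreaRect(c); b=cv2.boxPoints(r); print(nm,r)
    z=3 if nm=="mat" else 55
    P=np.array([plane('top',p,z) for p in b]); print(P.round(1),P.mean(0).round(1),np.linalg.norm(P[1]-P[0]),np.linalg.norm(P[2]-P[1]))
def up(n,x0,y0,x1,y1,k,f): cv2.imwrite(f,cv2.resize(ims[n][y0:y1,x0:x1],None,fx=k,fy=k,interpolation=cv2.INTER_CUBIC))
up('side',210,110,380,260,4,'pics/c1.png'); up('top',150,150,370,310,3.5,'pics/c2.png')
E
```

```text
top
([295.5, 184.0], [287, 175, 17, 19, 257])
([335.7, 183.7], [332, 180, 9, 9, 59])
([297.2, 223.5], [291, 218, 13, 12, 129])
([332.1, 222.6], [327, 218, 11, 10, 81])
([321.7, 239.0], [320, 238, 4, 3, 6])
([312.6, 244.4], [311, 243, 4, 4, 5])
([327.6, 242.6], [326, 242, 4, 3, 5])
([300.7, 246.3], [296, 244, 10, 5, 19])
([320.3, 248.6], [310, 247, 23, 3, 33])
side
([329.3, 198.5], [321, 186, 18, 27, 380])
([291.4, 206.1], [285, 196, 13, 21, 223])
([295.9, 233.1], [291, 225, 11, 17, 148])
([337.7, 232.2], [334, 226, 9, 14, 100])
mat ((421.876220703125, 235.67727661132812), (98.34550476074219, 44.54609298706055), 88.66777801513672)
[[ 637.7 -206.     3. ]
 [ 643.3 -318.7    3. ]
 [ 400.8 -323.3    3. ]
 [ 397.2 -212.9    3. ]] [ 519.8 -265.2    3. ] 112.80081058535735 242.52759028791982
bal ((199.08937072753906, 246.02703857421875), (76.13878631591797, 105.63932800292969), 9.229887008666992)
[[374.3 365.6  55. ]
 [615.2 339.   55. ]
 [590.9 162.   55. ]
 [352.  191.9  55. ]] [483.1 264.7  55. ] 242.37376610136388 178.6698987877957
```

```bash
sleep 0
```

```text
(no output)
```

View pics/c1.png

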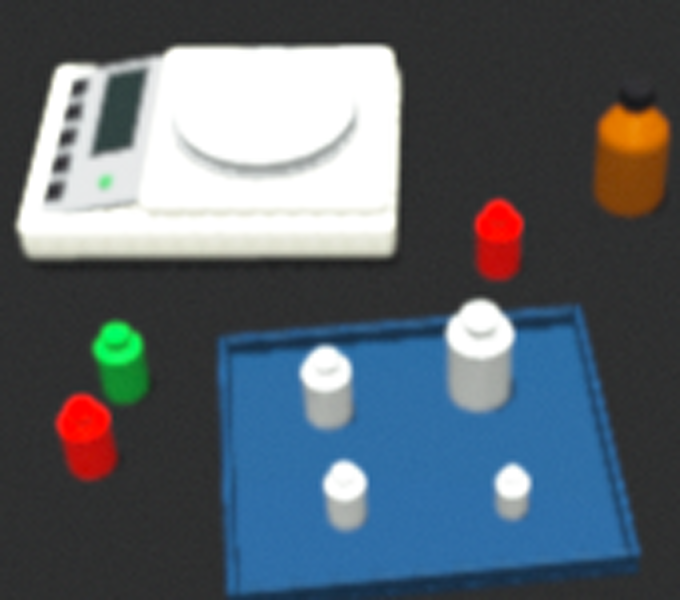

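View pics/c2.png

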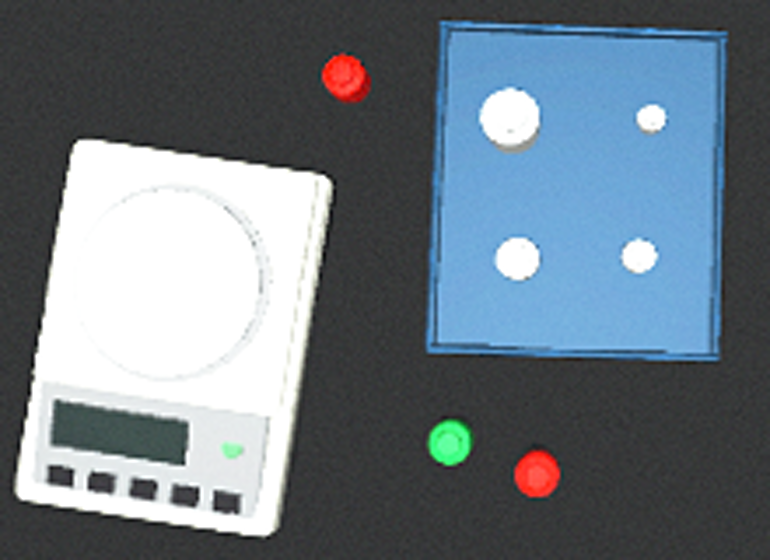

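The crop confirms the four steel weights in the tray; the red and green pieces are outside it. Top crop: pan circle centred near (170,283), which is full-image (198.6,230.9).

```bash
python3 - <<'E'
from h import *
W=dict(w500=((295.5,183.2),(330,198.5),50,64),w200=((297.2,223.5),(291.4,206.1),37,48),w100=((332.1,222.6),(295.9,233.1),30,39),w50=((335.7,183.7),(337.7,232.2),23,31))
for k,(t,s,b,h) in W.items():
    print(k,plane('top',t,5+b*.9).round(1),plane('side',s,5+h*.47).round(1),tri(t,s)[0].round(1))
print('pan',plane('top',(198.6,230.9),70).round(1))
# mat in side
im=cv2.imread('pics/side0.png'); m=np.zeros(im.shape[:2],np.uint8); m[290:370,220:370]=im[290:370,220:370].min(2)>120
c=max(cv2.findContours(m,0,2)[0],key=cv2.contourArea); c=cv2.approxPolyDP(c,5,True)[:,0]
P=np.array([plane('side',p,3) for p in c]);print(c.tolist(),P.round(1),P.mean(0))
# tray corners top, hsv
im=cv2.imread('pics/top0.png');m=np.zeros(im.shape[:2],np.uint8);i=im[140:270,260:370].astype(int);m[140:270,260:370]=(i[:,:,0]-i[:,:,2]>30)
c=max(cv2.findContours(m,0,2)[0],key=cv2.contourArea);b=cv2.boxPoints(cv2.minAreaRect(c));P=np.array([plane('top',p,15) for p in b]);print('tray',P.round(1),P.mean(0))
for nm,z,uv in(('bottle',95,(222,124)),('blower',90,(322,118)),('cutter',86,(413,133)),('red1',45,(248,171)),('green',45,(278,276)),('red2',45,(303,285))): print(nm,plane('top',uv,z).round(0))
# side pan rim
for uv in((210+175/4,110+115/4),(210+355/4,110+110/4),(210+262/4,110+165/4)): print(plane('side',uv,69).round(1))
E
```

```text
w500 [633.8  46.7  50. ] [634.9  47.5  35.1] [635.4  47.3  35.4]
w200 [540.2  40.5  38.3] [540.3  41.6  27.6] [540.5  40.9  28.4]
w100 [544.5 -41.7  32. ] [544.1 -40.1  23.3] [544.4 -42.   25.7]
w50 [638.6 -48.9  25.7] [639.8 -46.8  19.6] [639.2 -49.1  22.4]
pan [516.4 262.7  70. ]
[[349, 298], [233, 312], [232, 364], [358, 347]] [[ 639.  -210.7    3. ]
 [ 401.3 -212.2    3. ]
 [ 401.2 -319.9    3. ]
 [ 638.2 -317.6    3. ]] [ 519.89797608 -265.09718015    3.        ]
tray [[ 475.3  102.5   15. ]
 [ 706.1  103.9   15. ]
 [ 705.9 -102.2   15. ]
 [ 473.9  -98.8   15. ]] [590.285123     1.32094108  15.        ]
bottle [759. 216.  95.]
blower [781. -11.  90.]
cutter [ 753. -223.   86.]
red1 [661. 160.  45.]
green [418.  81.  45.]
red2 [398.  23.  45.]
[459. 261.  69.]
[578.5 250.7  69. ]
[513.8 201.6  69. ]
```

Top and side views agree within about 2 mm. Positions: w500 (634.5,47), w200 (540.3,41), w100 (544.4,-41), w50 (639.2,-48.5), pan (517,261.5), and mat (519.9,-265.2) with yaw about 0.018. I'll keep the jaws along world y throughout.

```bash
cat > d.py <<'E'
import sys
from h import *
from scipy.spatial.transform import Rotation as R
s=robot.get_state(); w,x,y,z=s['eef_rot']; M=R.from_quat([x,y,z,w]).as_matrix()
t=np.array(list(map(float,sys.argv[1:4])))
d=M.T@(t-s['position'])/10
yaw=np.arctan2(M[1,0],M[0,0])
print('t',round(s['time_s'],2),'pos',s['position'].round(1),'delta cm',d.round(2),'turn',round(yaw+np.pi/2,3),'tilt',np.degrees(np.arccos(-M[2,2])).round(2),'F',s['contact_force'].round(1),'gap',round(s['finger_gap'],3))
E
python3 d.py 540.3 41 150
```

```text
t 0.1 pos [ 217.8 -638.2  230.1] delta cm [-53.85 -52.46   8.12] turn 0.329 tilt 0.12 F [-0.4 -0.7 -0.2] gap 1.001
```

Call:
drive_tool(commands=[[[-2.8, -2.7, 0, 0.11], [-2.8, -2.7, 0, 0.11], [-2.8, -2.7, 0, 0.11], [-3.5, -1.7, 0, 0], [-3.5, -1.7, 0, 0]]], hand=0.2, newtons=30)

```text
time_s: 0.52
position: [311.4, -469.7, 224.8]
eef_rot: [-0.0, -0.697, 0.717, 0.003]
contact_force: [1.8, 0.3, 1.4]
finger_gap: 0.6
```

```bash
python3 d.py 540.3 41 150
```

```text
t 0.52 pos [ 311.4 -469.7  224.8] delta cm [-51.67 -21.45   7.61] turn -0.029 tilt 0.37 F [1.8 0.3 1.4] gap 0.6
```

Call:
drive_tool(commands=[[[-3.8, -1.6, 0, -0.03], [-3.8, -1.6, 0, 0], [-3.8, -1.6, 0.3, 0], [-3.8, -1.6, 0.3, 0], [-3.8, -1.6, 0.3, 0]]])

```text
time_s: 0.93
position: [391.0, -277.4, 214.7]
eef_rot: [0.001, -0.707, 0.707, 0.004]
contact_force: [1.8, 0.1, 0.1]
finger_gap: 0.599
```

Call:
drive_tool(commands=[[[-3.8, -1.6, 0.5, 0], [-3.8, -1.6, 0.5, 0], [-3.8, -1.6, 0.5, 0], [-3.8, -1.6, 0.5, 0], [-3.8, -1.6, 0.5, 0]]])

```text
time_s: 1.35
position: [468.0, -85.4, 190.2]
eef_rot: [0.001, -0.707, 0.708, 0.004]
contact_force: [1.0, -0.6, 0.1]
finger_gap: 0.6
```

```bash
python3 d.py 540.3 41 150
```

```text
t 1.35 pos [468.  -85.4 190.2] delta cm [-12.63  -7.22   4.06] turn -0.002 tilt 0.42 F [ 1.  -0.6  0.1] gap 0.6
```

Call:
drive_tool(commands=[[[-3, -1.8, 1, 0], [-3, -1.8, 1, 0], [-3, -1.8, 1, 0], [-3, -1.4, 1, 0], [0, 0, 0, 0]]])

```text
time_s: 1.77
position: [538.1, 48.3, 147.6]
eef_rot: [-0.002, 0.709, -0.705, -0.004]
contact_force: [-0.5, -1.6, -0.3]
finger_gap: 0.598
```

```bash
python3 d.py 540.3 41 80
```

```text
t 1.77 pos [538.1  48.3 147.6] delta cm [ 0.79 -0.24  6.75] turn 0.005 tilt 0.5 F [-0.5 -1.6 -0.3] gap 0.598
```

Call:
drive_tool(commands=[[[0.4, -0.1, 2.5, 0], [0.3, -0.1, 2.2, 0], [0, 0, 1.5, 0], [0, 0, 0, 0], [0, 0, 0, 0]]])

```text
time_s: 2.18
position: [539.4, 44.1, 82.3]
eef_rot: [-0.0, 0.712, -0.703, -0.005]
contact_force: [0.5, 0.2, 0.0]
finger_gap: 0.597
```

```bash
python3 d.py 540.3 41 12; python3 - <<'E'
from h import *
for n in("top","side"):
    im=optics.grab_frame(n)[:,:,::-1]; c=im[140:270,230:400] if n=="top" else im[130:270,220:400]
    cv2.imwrite(f"pics/{n}1.png",cv2.resize(c,None,fx=3,fy=3,interpolation=cv2.INTER_CUBIC))
E
```

```text
t 2.18 pos [539.4  44.1  82.3] delta cm [ 0.37 -0.13  7.03] turn 0.013 tilt 0.55 F [0.5 0.2 0. ] gap 0.597
```

View pics/side1.png

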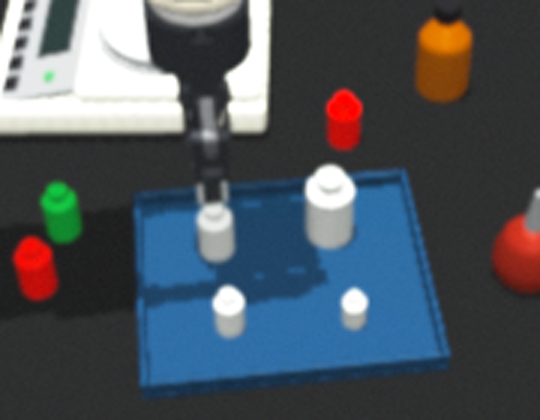

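The side crop shows the fingers directly above the 200 g weight, at crop (213,190) over (215,230). I'm going down.

Call:
drive_tool(commands=[[[0.3, -0.1, 2.2, 0.01], [0.2, 0, 2.0, 0], [0, 0, 1.6, 0], [0, 0, 1, 0], [0, 0, 0, 0]]])

```text
time_s: 2.7
position: [548.5, 38.2, 22.0]
eef_rot: [-0.007, 0.707, -0.707, 0.002]
contact_force: [-0.2, -0.3, -1.0]
finger_gap: 0.6
```

```bash
python3 d.py 540.3 41 12
```

```text
t 2.7 pos [548.5  38.2  22. ] delta cm [-0.27  0.83  1.  ] turn 0.0 tilt 0.8 F [-0.2 -0.3 -1. ] gap 0.6
```

Call:
drive_tool(commands=[[[0, 0, 0, 0], [0, 0, 0, 0]]])

```text
time_s: 2.87
position: [549.5, 38.0, 23.7]
eef_rot: [0.007, -0.707, 0.707, -0.002]
contact_force: [-1.3, -0.2, -0.2]
finger_gap: 0.6
```

```bash
python3 d.py 540.3 41 12;python3 - <<'E'
from h import *
s=robot.get_state(); print(s['q'].round(3),s['qvel'].round(3))
for n in("top","side"):
    im=optics.grab_frame(n)[:,:,::-1]; c=im[140:270,230:400] if n=="top" else im[130:270,220:400]
    cv2.imwrite(f"pics/{n}2.png",cv2.resize(c,None,fx=3,fy=3,interpolation=cv2.INTER_CUBIC))
E
```

```text
t 2.87 pos [549.5  38.   23.7] delta cm [-0.29  0.94  1.16] turn -0.0 tilt 0.89 F [-1.3 -0.2 -0.2] gap 0.6
[0.019 0.243 2.055 0.01  0.83  1.584] [ 0.001 -0.014 -0.017 -0.     0.007 -0.   ]
```

View pics/side2.png

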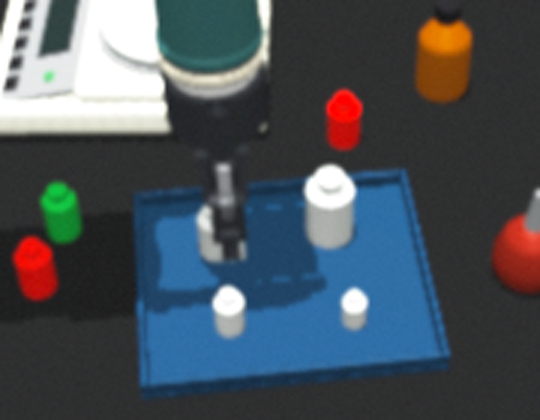

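The picture shows the fingers about 9 mm too far along +x, which matches the reading. I'll shift back before closing.

Call:
drive_tool(commands=[[[-0.15, 0.5, 0.3, 0], [-0.1, 0.4, 0.3, 0], [0, 0, 0, 0]]])

```text
time_s: 3.22
position: [542.4, 40.9, 20.0]
eef_rot: [0.01, -0.707, 0.707, -0.004]
contact_force: [0.1, 0.3, -0.6]
finger_gap: 0.596
```

```bash
python3 d.py 540.3 41 12
```

```text
t 3.22 pos [542.4  40.9  20. ] delta cm [-0.    0.23  0.8 ] turn -0.0 tilt 1.19 F [ 0.1  0.3 -0.6] gap 0.596
```

Call:
drive_tool(commands=[[[0, 0.3, 0.5, 0], [0, 0.1, 0.3, 0], [0, 0, 0, 0]]])

```text
time_s: 3.47
position: [537.9, 41.3, 11.6]
eef_rot: [-0.01, 0.707, -0.707, 0.004]
contact_force: [0.3, 0.5, -0.1]
finger_gap: 0.606
```

```bash
python3 d.py 540.3 41 12
```

```text
t 3.47 pos [537.9  41.3  11.6] delta cm [ 0.03 -0.24 -0.04] turn 0.0 tilt 1.23 F [ 0.3  0.5 -0.1] gap 0.606
```

Call:
drive_tool(commands=[[[0, -0.2, 0, 0], [0, 0, 0, 0], [0, 0, 0, 0], [0, 0, 0, 0], [0, 0, 0, 0]]], hand=-1, newtons=35)

```text
time_s: 3.88
position: [539.5, 41.1, 11.2]
eef_rot: [-0.009, 0.707, -0.707, 0.004]
contact_force: [-0.5, 1.6, 1.6]
finger_gap: 0.316
```

Call:
drive_tool(commands=[[[0, 0, -0.5, 0], [0, 0, -1.5, 0], [0, 0, -2.5, 0], [0, 0, -3, 0], [0, 0, -2, 0]]])

```text
time_s: 4.3
position: [530.6, 40.2, 101.6]
eef_rot: [-0.003, 0.707, -0.707, -0.002]
contact_force: [1.2, 0.7, -1.4]
finger_gap: 0.313
```

```bash
python3 d.py 450 -266.5 120
```

```text
t 4.3 pos [530.6  40.2 101.6] delta cm [30.65  8.07 -2.06] turn 0.0 tilt 0.41 F [ 1.2  0.7 -1.4] gap 0.313
```

The gap of 0.31 (about 27 mm) matches the 28 mm body, so it's held. Next, the mat.

Call:
drive_tool(commands=[[[3.5, 0.9, -0.5, 0], [3.8, 1, -0.5, 0], [3.8, 1, -0.5, 0], [3.8, 1, 0, 0], [3.8, 1, 0, 0]]])

```text
time_s: 4.72
position: [488.0, -146.1, 124.0]
eef_rot: [-0.009, 0.712, -0.702, 0.003]
contact_force: [0.3, 0.5, -1.8]
finger_gap: 0.315
```

Call:
drive_tool(commands=[[[3.8, 1, 0, 0], [3.5, 0.9, 0, 0], [2.2, 0.6, 0, 0], [1, 0.3, 0, 0], [0, 0, 0, 0]]])

```text
time_s: 5.13
position: [457.1, -263.1, 124.2]
eef_rot: [-0.008, 0.71, -0.704, 0.006]
contact_force: [0.9, -0.3, -2.0]
finger_gap: 0.315
```

```bash
python3 d.py 450 -266.5 120
```

```text
t 5.13 pos [ 457.1 -263.1  124.2] delta cm [0.33 0.72 0.4 ] turn 0.007 tilt 1.16 F [ 0.9 -0.3 -2. ] gap 0.315
```

Call:
drive_tool(commands=[[[0.2, 0.4, 2, 0.007], [0.1, 0.3, 2.5, 0], [0, 0.1, 2.5, 0], [0, 0.1, 1.5, 0], [0, 0, 0, 0]]])

```text
time_s: 5.55
position: [452.7, -263.6, 38.7]
eef_rot: [0.01, -0.707, 0.708, -0.008]
contact_force: [-0.4, 0.6, -2.4]
finger_gap: 0.314
```

```bash
python3 d.py 450 -266.5 10
```

```text
t 5.55 pos [ 452.7 -263.6   38.7] delta cm [0.3  0.35 2.86] turn -0.001 tilt 1.48 F [-0.4  0.6 -2.4] gap 0.314
```

Call:
drive_tool(commands=[[[0.2, 0.3, 1, 0], [0, 0.1, 0.7, 0], [0, 0, 0.4, 0], [0, 0, 0.1, 0], [0, 0, 0, 0]]])

```text
time_s: 5.97
position: [450.9, -262.8, 16.1]
eef_rot: [-0.011, 0.708, -0.706, 0.008]
contact_force: [0.7, 0.8, -2.1]
finger_gap: 0.314
```

```bash
python3 d.py 450 -266.5 10
```

```text
t 5.97 pos [ 450.9 -262.8   16.1] delta cm [0.37 0.1  0.61] turn 0.002 tilt 1.54 F [ 0.7  0.8 -2.1] gap 0.314
```

Call:
drive_tool(commands=[[[0.4, 0.1, 0.2, 0], [0.1, 0, 0.2, 0], [0, 0, 0.15, 0], [0, 0, 0, 0]]])

```text
time_s: 6.3
position: [452.0, -269.7, 12.5]
eef_rot: [-0.011, 0.708, -0.706, 0.01]
contact_force: [-0.9, 0.9, -2.6]
finger_gap: 0.312
```

```bash
python3 d.py 450 -266.5 10
```

```text
t 6.3 pos [ 452.  -269.7   12.5] delta cm [-0.32  0.21  0.24] turn 0.002 tilt 1.75 F [-0.9  0.9 -2.6] gap 0.312
```

Call:
drive_tool(commands=[[[-0.2, 0.2, 0.15, 0], [0, 0, 0.1, 0], [0, 0, 0, 0]]])

```text
time_s: 6.55
position: [450.5, -268.2, 10.4]
eef_rot: [-0.012, 0.707, -0.707, 0.011]
contact_force: [-0.3, 0.2, -1.7]
finger_gap: 0.32
```

```bash
python3 d.py 450 -266.5 10
```

```text
t 6.55 pos [ 450.5 -268.2   10.4] delta cm [-0.17  0.05  0.03] turn 0.001 tilt 1.82 F [-0.3  0.2 -1.7] gap 0.32
```

Call:
drive_tool(commands=[[[-0.1, 0, 0.15, 0], [0, 0, 0.1, 0], [0, 0, 0, 0]]])

```text
time_s: 6.8
position: [450.9, -267.7, 9.6]
eef_rot: [-0.011, 0.708, -0.706, 0.011]
contact_force: [0.1, 0.0, -2.5]
finger_gap: 0.313
```

```bash
python3 d.py 450 -266.5 10
```

```text
t 6.8 pos [ 450.9 -267.7    9.6] delta cm [-0.12  0.09 -0.05] turn 0.002 tilt 1.84 F [ 0.1  0.  -2.5] gap 0.313
```

Call:
drive_tool(commands=[[[0, 0, 0.2, 0], [0, 0, 0.1, 0], [0, 0, 0, 0]]])

```text
time_s: 7.05
position: [451.5, -267.8, 9.6]
eef_rot: [-0.011, 0.708, -0.706, 0.011]
contact_force: [-0.1, 0.2, -1.7]
finger_gap: 0.313
```

```bash
python3 d.py 450 -266.5 10
```

```text
t 7.05 pos [ 451.5 -267.8    9.6] delta cm [-0.13  0.14 -0.05] turn 0.002 tilt 1.82 F [-0.1  0.2 -1.7] gap 0.313
```

Call:
drive_tool(commands=[[[0, 0, 0.3, 0], [0, 0, 0.2, 0], [0, 0, 0, 0]]])

```text
time_s: 7.3
position: [452.3, -268.2, 9.8]
eef_rot: [-0.011, 0.708, -0.706, 0.011]
contact_force: [-0.1, -0.7, -1.8]
finger_gap: 0.315
```

```bash
python3 d.py 450 -266.5 10
```

```text
t 7.3 pos [ 452.3 -268.2    9.8] delta cm [-0.17  0.23 -0.03] turn 0.003 tilt 1.79 F [-0.1 -0.7 -1.8] gap 0.315
```

```bash
python3 - <<'E'
from h import *
s=robot.get_state(); print(s['q'].round(4),s['qvel'].round(3),s['position'])
im=optics.grab_frame("side")[:,:,::-1]; c=im[230:390,180:380]
cv2.imwrite(f"pics/side3.png",cv2.resize(c,None,fx=4,fy=3.7,interpolation=cv2.INTER_CUBIC))
E
```

```text
[-0.5946  0.2165  2.1228  0.0259  0.777   0.9555] [ 0.    -0.016 -0.013 -0.002  0.025  0.   ] [ 452.31238007 -268.21218014    9.75826503]
```

View pics/side3.png

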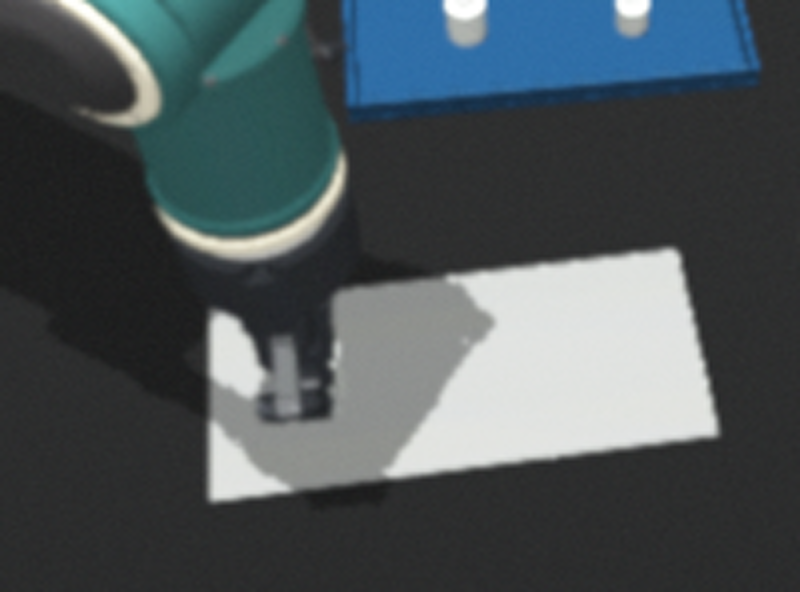

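Call:
drive_tool(commands=[[[0, 0, 0.4, 0]]])

```text
time_s: 7.43
position: [453.7, -268.7, 8.5]
eef_rot: [-0.012, 0.708, -0.706, 0.011]
contact_force: [-14.3, 11.2, 52.0]
finger_gap: 0.318
```

The crop shows the closed fingers on the near part of the mat at crop (295,410). The weight has just touched down with 52 N for an instant, so I'll ease off and release.

Call:
drive_tool(commands=[[[0, 0, -0.1, 0]]])

```text
time_s: 7.52
position: [454.1, -268.9, 10.3]
eef_rot: [-0.012, 0.708, -0.706, 0.012]
contact_force: [-0.3, 0.5, -1.2]
finger_gap: 0.314
```

Call:
drive_tool(commands=[[[0, 0, 0, 0], [0, 0, 0, 0], [0, 0, 0, 0], [0, 0, 0, 0]]], hand=0.2)

```text
time_s: 7.85
position: [455.5, -269.4, 9.9]
eef_rot: [-0.012, 0.708, -0.706, 0.013]
contact_force: [0.1, 0.7, -0.4]
finger_gap: 0.597
```

```bash
python3 d.py 450 -266.5 100
```

```text
t 7.85 pos [ 455.5 -269.4    9.9] delta cm [-0.28  0.23 -9.02] turn 0.002 tilt 2.07 F [ 0.1  0.7 -0.4] gap 0.597
```

Call:
drive_tool(commands=[[[0, 0, -0.8, 0], [0, 0, -2, 0], [0, 0, -3, 0], [0, 0, -3, 0], [0, 0, -2, 0]]])

```text
time_s: 8.27
position: [445.6, -265.3, 113.9]
eef_rot: [-0.01, 0.708, -0.706, 0.004]
contact_force: [1.1, -0.5, -0.3]
finger_gap: 0.603
```

```bash
python3 d.py 544.4 -41 120
```

```text
t 8.27 pos [ 445.6 -265.3  113.9] delta cm [-22.41  -9.94  -0.21] turn 0.002 tilt 1.29 F [ 1.1 -0.5 -0.3] gap 0.603
```

Call:
drive_tool(commands=[[[-3.2, -1.5, -0.3, 0], [-3.6, -1.6, 0, 0], [-3.6, -1.6, 0, 0], [-3.6, -1.6, 0, 0], [-3.5, -1.6, 0, 0]]])

```text
time_s: 8.68
position: [530.1, -95.0, 130.7]
eef_rot: [0.012, -0.703, 0.711, -0.013]
contact_force: [-0.3, -0.7, 0.1]
finger_gap: 0.596
```

Call:
drive_tool(commands=[[[-2.2, -1, 0, 0], [-0.8, -0.3, 0, 0], [0, 0, 0, 0]]])

```text
time_s: 8.93
position: [546.7, -57.3, 132.9]
eef_rot: [0.014, -0.705, 0.709, -0.014]
contact_force: [-0.6, -1.0, 0.2]
finger_gap: 0.605
```

```bash
python3 d.py 544.4 -41 60; python3 - <<'E'
from h import *
im=optics.grab_frame("side")[:,:,::-1]; c=im[230:390,180:380]
cv2.imwrite(f"pics/side4.png",cv2.resize(c,None,fx=4,fy=3.7,interpolation=cv2.INTER_CUBIC))
E
```

```text
t 8.93 pos [546.7 -57.3 132.9] delta cm [-1.63  0.52  7.28] turn -0.005 tilt 2.23 F [-0.6 -1.   0.2] gap 0.605
```

View pics/side4.png

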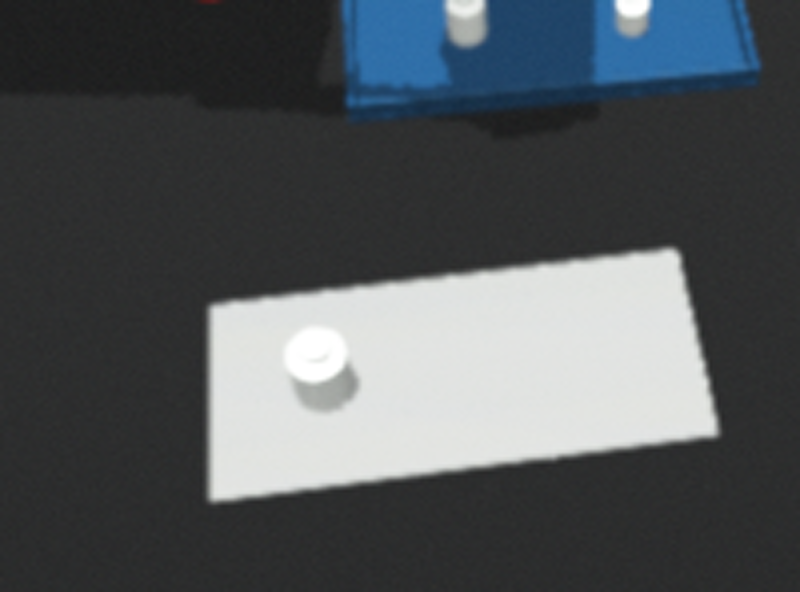

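The side crop shows the 200 g weight standing upright on the mat's near part, body around crop (320,368), which is full-image (260,329).

```bash
python3 - <<'E'
from h import *
print(plane('side',(180+316/4,230+353/3.7),3+36),plane('side',(180+320/4,230+368/3.7),3+23))
E
```

```text
[ 456.10380125 -268.06261442   39.        ] [ 456.52334297 -269.67393908   26.        ]
```

Call:
drive_tool(commands=[[[-0.8, 0.2, 1.5, -0.005], [-0.6, 0.2, 2, 0], [-0.2, 0.2, 2, 0], [0, 0, 1, 0], [0, 0, 0, 0]]])

```text
time_s: 9.4
position: [542.1, -48.6, 67.3]
eef_rot: [0.013, -0.705, 0.709, -0.016]
contact_force: [-0.5, -0.2, -0.2]
finger_gap: 0.598
```

```bash
python3 d.py 544.4 -41 50
```

```text
t 9.4 pos [542.1 -48.6  67.3] delta cm [-0.77 -0.15  1.74] turn -0.005 tilt 2.36 F [-0.5 -0.2 -0.2] gap 0.598
```

Call:
drive_tool(commands=[[[-0.6, -0.1, 0, -0.005], [-0.3, -0.1, 0.5, 0], [0, 0, 0, 0]]])

```text
time_s: 9.65
position: [544.0, -42.1, 62.7]
eef_rot: [0.013, -0.706, 0.708, -0.016]
contact_force: [-0.8, 0.6, -0.0]
finger_gap: 0.603
```

```bash
python3 d.py 544.4 -41 10
```

```text
t 9.65 pos [544.  -42.1  62.7] delta cm [-0.13  0.17  5.26] turn -0.004 tilt 2.31 F [-0.8  0.6 -0. ] gap 0.603
```

Call:
drive_tool(commands=[[[-0.1, 0.1, 1.2, 0], [0, 0.1, 1.4, 0], [0, 0.1, 1.2, 0], [0, 0.1, 0.5, 0], [0, 0, 0, 0]]])

```text
time_s: 10.07
position: [546.1, -41.8, 20.4]
eef_rot: [0.015, -0.706, 0.708, -0.019]
contact_force: [0.2, 0.9, -0.0]
finger_gap: 0.601
```

```bash
python3 d.py 544.4 -41 10
```

```text
t 10.07 pos [546.1 -41.8  20.4] delta cm [-0.09  0.22  1.03] turn -0.003 tilt 2.83 F [ 0.2  0.9 -0. ] gap 0.601
```

Call:
drive_tool(commands=[[[-0.1, 0.2, 0.6, 0], [0, 0.1, 0.4, 0], [0, 0, 0.1, 0], [0, 0, 0, 0]]])

```text
time_s: 10.4
position: [544.3, -40.8, 9.1]
eef_rot: [0.016, -0.706, 0.708, -0.02]
contact_force: [-0.6, -0.3, -0.2]
finger_gap: 0.599
```

```bash
python3 d.py 544.4 -41 10
```

```text
t 10.4 pos [544.3 -40.8   9.1] delta cm [ 0.02 -0.02 -0.09] turn -0.003 tilt 2.92 F [-0.6 -0.3 -0.2] gap 0.599
```

Call:
drive_tool(commands=[[[0, 0, 0, 0], [0, 0, 0, 0], [0, 0, 0, 0], [0, 0, 0, 0], [0, 0, 0, 0]]], hand=-1)

```text
time_s: 10.82
position: [545.3, -40.9, 10.4]
eef_rot: [0.016, -0.706, 0.708, -0.021]
contact_force: [-0.7, 0.2, -0.7]
finger_gap: 0.239
```

Call:
drive_tool(commands=[[[0, 0, -0.5, 0], [0, 0, -1.5, 0], [0, 0, -2.5, 0], [0, 0, -3, 0], [0, 0, -2, 0]]])

```text
time_s: 11.23
position: [534.0, -39.6, 102.4]
eef_rot: [0.012, -0.706, 0.708, -0.015]
contact_force: [0.3, -0.8, 0.0]
finger_gap: 0.24
```

```bash
python3 d.py 522 -266 110
```

```text
t 11.23 pos [534.  -39.6 102.4] delta cm [22.65  1.1  -0.7 ] turn -0.003 tilt 2.16 F [ 0.3 -0.8  0. ] gap 0.24
```

The gap of 0.24 (about 20 mm) fits the 22 mm body. Carrying it to the mat centre.

Call:
drive_tool(commands=[[[3.2, 0.2, -0.2, 0], [3.7, 0.2, 0, 0], [3.7, 0.2, 0, 0], [3.7, 0.2, 0, 0], [3.5, 0.2, 0, 0]]])

```text
time_s: 11.65
position: [529.5, -217.2, 115.7]
eef_rot: [-0.017, 0.71, -0.703, 0.021]
contact_force: [0.5, 0.8, -1.5]
finger_gap: 0.244
```

Call:
drive_tool(commands=[[[2.4, 0, 0, 0], [1, 0, 0, 0], [0, 0, 0, 0]]])

```text
time_s: 11.9
position: [529.4, -260.0, 118.0]
eef_rot: [-0.017, 0.708, -0.706, 0.023]
contact_force: [-0.3, 0.2, -1.0]
finger_gap: 0.242
```

```bash
python3 d.py 522 -266 60
```

```text
t 11.9 pos [ 529.4 -260.   118. ] delta cm [0.55 1.07 5.75] turn 0.003 tilt 3.28 F [-0.3  0.2 -1. ] gap 0.242
```

Call:
drive_tool(commands=[[[0.4, 0.6, 2, 0], [0.2, 0.5, 2.5, 0], [0, 0.3, 2.3, 0], [0, 0.2, 1, 0], [0, 0, 0, 0]]])

```text
time_s: 12.32
position: [519.9, -263.9, 39.9]
eef_rot: [-0.018, 0.708, -0.706, 0.025]
contact_force: [-0.1, 0.6, -1.6]
finger_gap: 0.241
```

```bash
python3 d.py 522 -266 9
```

```text
t 12.32 pos [ 519.9 -263.9   39.9] delta cm [ 0.19 -0.02  3.09] turn 0.003 tilt 3.53 F [-0.1  0.6 -1.6] gap 0.241
```

Call:
drive_tool(commands=[[[0.2, 0, 1, 0], [0, 0, 1, 0], [0, 0, 0.5, 0], [0, 0, 0, 0]]])

```text
time_s: 12.65
position: [523.3, -264.0, 14.9]
eef_rot: [-0.019, 0.709, -0.705, 0.025]
contact_force: [-0.8, 0.3, -2.0]
finger_gap: 0.242
```

```bash
python3 d.py 522 -266 9
```

```text
t 12.65 pos [ 523.3 -264.    14.9] delta cm [0.19 0.17 0.58] turn 0.006 tilt 3.64 F [-0.8  0.3 -2. ] gap 0.242
```

Call:
drive_tool(commands=[[[0.1, 0.1, 0.3, 0], [0.1, 0.1, 0.3, 0]]])

```text
time_s: 12.82
position: [523.3, -266.4, 9.7]
eef_rot: [-0.019, 0.709, -0.704, 0.027]
contact_force: [0.1, 0.4, -1.2]
finger_gap: 0.244
```

Call:
drive_tool(commands=[[[0, 0, 0.2, 0]]])

```text
time_s: 12.9
position: [523.7, -266.8, 7.9]
eef_rot: [-0.019, 0.709, -0.704, 0.027]
contact_force: [-1.0, -0.1, 8.0]
finger_gap: 0.24
```

Touchdown at 8 N. Releasing.

Call:
drive_tool(commands=[[[0, 0, 0, 0], [0, 0, 0, 0], [0, 0, 0, 0], [0, 0, 0, 0]]], hand=0)

```text
time_s: 13.23
position: [524.9, -268.0, 9.3]
eef_rot: [-0.02, 0.709, -0.705, 0.028]
contact_force: [-0.2, -0.1, -0.4]
finger_gap: 0.499
```

Call:
drive_tool(commands=[[[0, 0, -0.8, 0], [0, 0, -2, 0], [0, 0, -3, 0], [0, 0, -3, 0], [0, 0, -1.5, 0]]])

```text
time_s: 13.65
position: [514.0, -264.7, 112.4]
eef_rot: [-0.019, 0.709, -0.705, 0.023]
contact_force: [1.4, -0.7, 0.4]
finger_gap: 0.499
```

```bash
python3 d.py 639.2 -48.5 110
```

```text
t 13.65 pos [ 514.  -264.7  112.4] delta cm [-21.55 -12.61   0.84] turn 0.005 tilt 3.4 F [ 1.4 -0.7  0.4] gap 0.499
```

Call:
drive_tool(commands=[[[-3.2, -1.9, 0, 0], [-3.4, -2.0, 0, 0], [-3.4, -2.0, 0, 0], [-3.4, -2, 0, 0], [-3.2, -1.8, 0, 0]]])

```text
time_s: 14.07
position: [616.0, -103.4, 130.8]
eef_rot: [0.021, -0.704, 0.71, -0.033]
contact_force: [0.2, -0.1, -0.0]
finger_gap: 0.501
```

Call:
drive_tool(commands=[[[-2.4, -1.2, 0, 0], [-1, -0.4, 0, 0], [0, 0, 0, 0]]])

```text
time_s: 14.32
position: [637.2, -61.4, 135.6]
eef_rot: [0.024, -0.706, 0.707, -0.035]
contact_force: [-0.3, -0.6, 0.7]
finger_gap: 0.496
```

```bash
python3 d.py 639.2 -48.5 60; python3 - <<'E'
from h import *
im=optics.grab_frame("side")[:,:,::-1]; c=im[230:390,180:380]
cv2.imwrite(f"pics/side5.png",cv2.resize(c,None,fx=4,fy=3.7,interpolation=cv2.INTER_CUBIC))
E
```

```text
t 14.32 pos [637.2 -61.4 135.6] delta cm [-1.41  0.42  7.53] turn -0.003 tilt 4.83 F [-0.3 -0.6  0.7] gap 0.496
```

View pics/side5.png

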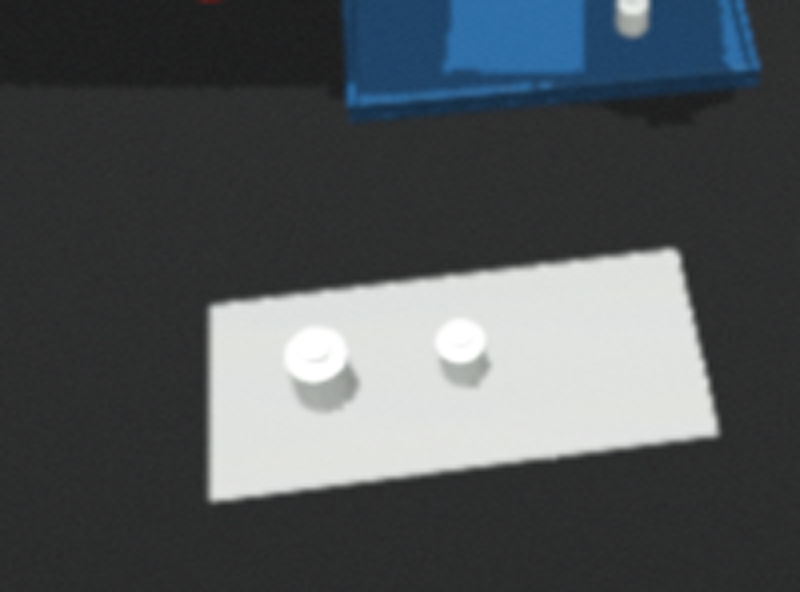

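The picture shows both weights standing in line on the mat, 200 g at crop (320,368) and 100 g at (461,350). The tool tilt is creeping up (4.8°), but only in the plane of the pads, so it does no harm to the grip.

Call:
drive_tool(commands=[[[-0.7, 0.1, 1.5, 0], [-0.5, 0.2, 2, 0], [-0.2, 0.2, 2, 0], [0, 0.2, 1, 0], [0, 0, 0, 0]]])

```text
time_s: 14.78
position: [633.9, -56.7, 71.1]
eef_rot: [0.023, -0.704, 0.709, -0.037]
contact_force: [0.1, -1.0, 0.1]
finger_gap: 0.498
```

```bash
python3 d.py 640.7 -48.5 50; python3 - <<'E'
from h import *
print('w200',plane('side',(180+316/4,230+353/3.7),3+36)[:2],'w100',plane('side',(180+461/4,230+341/3.7),3+30)[:2],plane('side',(180+463/4,230+352/3.7),3+19)[:2])
E
```

```text
t 14.78 pos [633.9 -56.7  71.1] delta cm [-0.87 -0.5   2.15] turn -0.007 tilt 5.04 F [ 0.1 -1.   0.1] gap 0.498
w200 [ 456.10380125 -268.06261442] w100 [ 524.30208544 -267.00949788] [ 524.67711667 -267.43778268]
```

Call:
drive_tool(commands=[[[-0.6, -0.2, 0.3, -0.007], [-0.5, -0.2, 0.6, 0], [0, 0, 0.5, 0], [0, 0, 0, 0]]])

```text
time_s: 15.12
position: [639.3, -48.9, 58.0]
eef_rot: [0.023, -0.705, 0.707, -0.038]
contact_force: [-0.4, -0.6, 0.2]
finger_gap: 0.5
```

```bash
python3 d.py 640.7 -48.5 9
```

```text
t 15.12 pos [639.3 -48.9  58. ] delta cm [-0.14  0.28  4.89] turn -0.004 tilt 5.11 F [-0.4 -0.6  0.2] gap 0.5
```

Call:
drive_tool(commands=[[[-0.1, 0.1, 1.2, 0], [0, 0.1, 1.3, 0], [0, 0.1, 1, 0], [0, 0.1, 0.4, 0], [0, 0, 0, 0]]])

```text
time_s: 15.53
position: [640.4, -48.7, 16.3]
eef_rot: [0.024, -0.706, 0.707, -0.04]
contact_force: [0.1, 0.1, 0.1]
finger_gap: 0.502
```

```bash
python3 d.py 640.7 -48.5 9
```

```text
t 15.53 pos [640.4 -48.7  16.3] delta cm [-0.04  0.04  0.73] turn -0.003 tilt 5.29 F [0.1 0.1 0.1] gap 0.502
```

Call:
drive_tool(commands=[[[0, 0.1, 0.4, 0], [0, 0, 0.3, 0]]])

```text
time_s: 15.7
position: [639.6, -48.8, 8.2]
eef_rot: [0.023, -0.706, 0.707, -0.039]
contact_force: [-0.8, -0.6, -0.1]
finger_gap: 0.501
```

Call:
drive_tool(commands=[[[0, 0, 0, 0], [0, 0, 0, 0], [0, 0, 0, 0], [0, 0, 0, 0], [0, 0, 0, 0]]], hand=-1)

```text
time_s: 16.12
position: [639.8, -48.8, 8.2]
eef_rot: [0.024, -0.706, 0.707, -0.039]
contact_force: [-0.4, -0.3, -0.4]
finger_gap: 0.194
```

Call:
drive_tool(commands=[[[0, 0, -0.5, 0], [0, 0, -1.5, 0], [0, 0, -2.5, 0], [0, 0, -3, 0], [0, 0, -2, 0]]])

```text
time_s: 16.53
position: [626.1, -46.2, 100.4]
eef_rot: [0.019, -0.706, 0.707, -0.034]
contact_force: [0.4, 0.5, -0.3]
finger_gap: 0.194
```

```bash
python3 d.py 594 -265 100
```

```text
t 16.53 pos [626.1 -46.2 100.4] delta cm [21.88  3.17  0.25] turn -0.003 tilt 4.51 F [ 0.4  0.5 -0.3] gap 0.194
```

Call:
drive_tool(commands=[[[3.2, 0.4, 0, 0], [3.6, 0.5, 0, 0], [3.6, 0.5, 0, 0], [3.6, 0.5, 0, 0], [3.2, 0.5, 0, 0]]])

```text
time_s: 16.95
position: [609.1, -217.3, 115.5]
eef_rot: [-0.026, 0.71, -0.703, 0.042]
contact_force: [0.9, 0.1, -0.1]
finger_gap: 0.194
```

Call:
drive_tool(commands=[[[2.2, 0.2, 0, 0], [0.9, 0, 0, 0], [0, 0, 0, 0]]])

```text
time_s: 17.2
position: [606.6, -256.9, 119.0]
eef_rot: [-0.026, 0.708, -0.705, 0.044]
contact_force: [-1.0, 0.0, 0.0]
finger_gap: 0.191
```

```bash
python3 d.py 595 -265 40
```

```text
t 17.2 pos [ 606.6 -256.9  119. ] delta cm [0.6  1.94 7.77] turn 0.003 tilt 5.88 F [-1.  0.  0.] gap 0.191
```

Call:
drive_tool(commands=[[[0.4, 0.6, 2, 0], [0.2, 0.6, 2.3, 0], [0, 0.4, 2, 0], [0, 0.2, 1, 0], [0, 0, 0, 0]]])

```text
time_s: 17.62
position: [599.4, -262.1, 46.6]
eef_rot: [-0.028, 0.708, -0.705, 0.047]
contact_force: [-0.4, 1.2, -0.4]
finger_gap: 0.199
```

```bash
python3 d.py 595 -265 8
```

```text
t 17.62 pos [ 599.4 -262.1   46.6] delta cm [0.19 0.84 3.8 ] turn 0.003 tilt 6.27 F [-0.4  1.2 -0.4] gap 0.199
```

Call:
drive_tool(commands=[[[0.2, 0.3, 1, 0], [0, 0.3, 1, 0], [0, 0.2, 0.8, 0], [0, 0, 0, 0]]])

```text
time_s: 17.95
position: [596.0, -262.5, 17.6]
eef_rot: [-0.029, 0.709, -0.703, 0.048]
contact_force: [-0.4, 1.1, -1.3]
finger_gap: 0.192
```

```bash
python3 d.py 595 -265 8
```

```text
t 17.95 pos [ 596.  -262.5   17.6] delta cm [0.22 0.21 0.95] turn 0.006 tilt 6.38 F [-0.4  1.1 -1.3] gap 0.192
```

Contact should come at TCP z of about 6.

Call:
drive_tool(commands=[[[0.2, 0.1, 0.4, 0], [0, 0.1, 0.3, 0]]])

```text
time_s: 18.12
position: [595.8, -265.0, 10.9]
eef_rot: [-0.029, 0.709, -0.703, 0.049]
contact_force: [-0.2, -0.3, -1.4]
finger_gap: 0.193
```

Call:
drive_tool(commands=[[[0, 0, 0.25, 0]]])

```text
time_s: 18.2
position: [596.3, -265.3, 8.5]
eef_rot: [-0.029, 0.709, -0.703, 0.049]
contact_force: [0.2, 0.1, 0.1]
finger_gap: 0.192
```

Call:
drive_tool(commands=[[[0, 0, 0.2, 0]]])

```text
time_s: 18.28
position: [596.7, -265.6, 6.5]
eef_rot: [-0.029, 0.709, -0.703, 0.049]
contact_force: [-0.6, 0.3, -0.6]
finger_gap: 0.196
```

Call:
drive_tool(commands=[[[0, 0, 0.15, 0]]])

```text
time_s: 18.37
position: [597.1, -265.8, 5.3]
eef_rot: [-0.029, 0.709, -0.703, 0.049]
contact_force: [-4.8, 2.7, 11.1]
finger_gap: 0.196
```

Call:
drive_tool(commands=[[[0, 0, 0, 0], [0, 0, 0, 0], [0, 0, 0, 0], [0, 0, 0, 0]]], hand=-0.1)

```text
time_s: 18.7
position: [598.3, -266.6, 6.4]
eef_rot: [-0.03, 0.708, -0.703, 0.05]
contact_force: [0.3, -0.3, 0.1]
finger_gap: 0.452
```

Call:
drive_tool(commands=[[[0, 0, -0.8, 0], [0, 0, -2, 0], [0, 0, -3, 0], [0, 0, -3, 0], [0, 0, -1.5, 0]]])

```text
time_s: 19.12
position: [582.2, -261.4, 107.7]
eef_rot: [-0.028, 0.709, -0.704, 0.045]
contact_force: [0.6, -0.3, 0.4]
finger_gap: 0.456
```

```bash
python3 d.py 637 47 120; python3 - <<'E'
from h import *
im=optics.grab_frame("side")[:,:,::-1]; c=im[230:390,180:380]
cv2.imwrite(f"pics/side6.png",cv2.resize(c,None,fx=4,fy=3.7,interpolation=cv2.INTER_CUBIC))
E
```

```text
t 19.12 pos [ 582.2 -261.4  107.7] delta cm [-30.77  -5.83  -1.39] turn 0.006 tilt 6.04 F [ 0.6 -0.3  0.4] gap 0.456
```

View pics/side6.png

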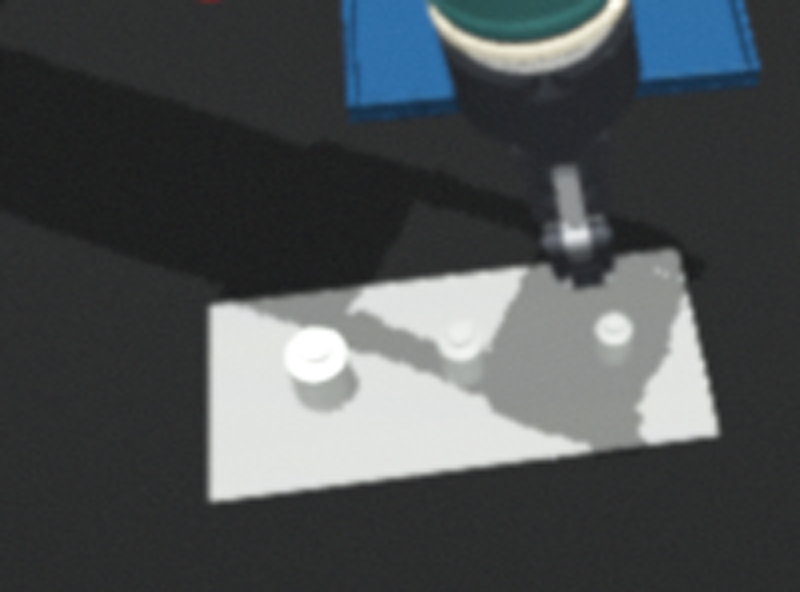

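All three stand in a row, 200 g at crop (320,368), 100 g at (461,350) and 50 g at (613,335). Now the 500 g weight.

Call:
drive_tool(commands=[[[-3.2, -0.6, -0.3, 0], [-3.8, -0.7, 0, 0], [-3.8, -0.7, 0, 0], [-3.8, -0.7, 0, 0], [-3.8, -0.7, 0, 0]]], hand=0.4)

```text
time_s: 19.58
position: [620.2, -82.3, 119.7]
eef_rot: [0.03, -0.704, 0.708, -0.054]
contact_force: [0.8, -0.2, 0.2]
finger_gap: 0.699
```

Call:
drive_tool(commands=[[[-3.8, -0.7, 0, 0], [-3.5, -0.6, 0, 0], [-2.2, -0.4, 0, 0], [-1, 0, 0, 0], [0, 0, 0, 0]]])

```text
time_s: 20.0
position: [638.8, 35.3, 119.7]
eef_rot: [-0.032, 0.706, -0.705, 0.055]
contact_force: [0.4, -0.4, -0.5]
finger_gap: 0.703
```

```bash
python3 d.py 637 47 90
```

```text
t 20.0 pos [638.8  35.3 119.7] delta cm [-1.26  0.54  2.89] turn -0.001 tilt 7.27 F [ 0.4 -0.4 -0.5] gap 0.703
```

Call:
drive_tool(commands=[[[-0.9, 0.2, 0.8, 0], [-0.4, 0.2, 0.8, 0], [-0.1, 0.1, 0.6, 0], [0, 0, 0, 0]]])

```text
time_s: 20.33
position: [635.4, 46.3, 94.4]
eef_rot: [0.031, -0.705, 0.706, -0.055]
contact_force: [-0.1, -0.4, 0.5]
finger_gap: 0.7
```

```bash
python3 d.py 637 47 16
```

```text
t 20.33 pos [635.4  46.3  94.4] delta cm [-0.33  0.8   7.8 ] turn -0.003 tilt 7.25 F [-0.1 -0.4  0.5] gap 0.7
```

Call:
drive_tool(commands=[[[-0.1, 0.2, 1.5, 0], [-0.1, 0.2, 1.8, 0], [-0.1, 0.2, 1.5, 0], [0, 0.1, 0.8, 0], [0, 0, 0, 0]]])

```text
time_s: 20.75
position: [634.3, 41.1, 34.2]
eef_rot: [0.03, -0.703, 0.708, -0.055]
contact_force: [-1.0, -0.5, -0.4]
finger_gap: 0.701
```

```bash
python3 d.py 637 47 16
```

```text
t 20.75 pos [634.3  41.1  34.2] delta cm [-0.66 -0.04  1.82] turn -0.01 tilt 7.18 F [-1.  -0.5 -0.4] gap 0.701
```

Call:
drive_tool(commands=[[[-0.5, 0, 0.2, -0.01], [-0.3, 0, 0.4, 0], [0, 0, 0.4, 0], [0, 0, 0.3, 0], [0, 0, 0, 0]]])

```text
time_s: 21.17
position: [637.5, 47.6, 21.7]
eef_rot: [-0.03, 0.706, -0.705, 0.056]
contact_force: [0.1, -0.1, -0.3]
finger_gap: 0.704
```

```bash
python3 d.py 637 47 16
```

```text
t 21.17 pos [637.5  47.6  21.7] delta cm [0.04 0.11 0.56] turn -0.001 tilt 7.3 F [ 0.1 -0.1 -0.3] gap 0.704
```

Call:
drive_tool(commands=[[[0, 0, 0.4, 0], [0, 0, 0, 0]]])

```text
time_s: 21.33
position: [638.8, 47.7, 18.3]
eef_rot: [-0.031, 0.706, -0.705, 0.057]
contact_force: [0.5, 0.0, -0.1]
finger_gap: 0.698
```

Call:
drive_tool(commands=[[[0, 0, 0, 0], [0, 0, 0, 0], [0, 0, 0, 0], [0, 0, 0, 0], [0, 0, 0, 0]]], hand=-1, newtons=45)

```text
time_s: 21.75
position: [639.4, 47.5, 19.0]
eef_rot: [-0.031, 0.706, -0.705, 0.057]
contact_force: [-0.1, -1.1, -0.8]
finger_gap: 0.432
```

Call:
drive_tool(commands=[[[0, 0, -0.5, 0], [0, 0, -1.5, 0], [0, 0, -2.5, 0], [0, 0, -3, 0], [0, 0, -3, 0]]])

```text
time_s: 22.17
position: [613.3, 50.7, 111.3]
eef_rot: [-0.02, 0.707, -0.706, 0.046]
contact_force: [0.4, 0.6, -4.6]
finger_gap: 0.431
```

```bash
python3 d.py 519 261.5 160
```

```text
t 22.17 pos [613.3  50.7 111.3] delta cm [-20.88   8.88  -6.52] turn -0.001 tilt 5.77 F [ 0.4  0.6 -4.6] gap 0.431
```

The gap of 0.43 (about 37 mm) and 4.6 N match the 500 g weight. I'll lift it higher before crossing to the balance.

Call:
drive_tool(commands=[[[0, 0, -2.5, 0], [-1.5, 0.5, -2, 0], [-2.5, 1, -1, 0], [-2.5, 1, 0, 0], [-2.5, 1, 0, 0]]])

```text
time_s: 22.58
position: [573.6, 140.8, 167.8]
eef_rot: [0.021, -0.704, 0.708, -0.049]
contact_force: [-0.2, 0.9, -5.7]
finger_gap: 0.434
```

Call:
drive_tool(commands=[[[-2.5, 1, 0, 0], [-2.5, 1, 0, 0], [-2.5, 1, 0, 0], [-2, 1, 0, 0], [-1, 0.5, 0, 0]]])

```text
time_s: 23.0
position: [521.3, 251.4, 156.3]
eef_rot: [0.018, -0.704, 0.708, -0.046]
contact_force: [-0.4, -0.7, -5.1]
finger_gap: 0.425
```

```bash
python3 d.py 521.5 262 140
```

```text
t 23.0 pos [521.3 251.4 156.3] delta cm [-1.12  0.13  1.58] turn -0.008 tilt 5.68 F [-0.4 -0.7 -5.1] gap 0.425
```

Call:
drive_tool(commands=[[[-0.6, 0.1, 0.5, -0.008], [-0.3, 0.1, 0.8, 0], [0, 0.1, 1, 0], [0, 0, 0.6, 0], [0, 0, 0, 0]]])

```text
time_s: 23.42
position: [518.1, 259.1, 121.2]
eef_rot: [-0.015, 0.708, -0.704, 0.046]
contact_force: [-0.1, -0.5, -5.0]
finger_gap: 0.433
```

```bash
python3 d.py 521.5 262 100;  python3 - <<'E'
from h import *
for n in("top","side"):
    im=optics.grab_frame(n)[:,:,::-1]; c=im[150:310,130:290] if n=="top" else im[70:200,190:340]
    cv2.imwrite(f"pics/{n}7.png",cv2.resize(c,None,fx=4,fy=4,interpolation=cv2.INTER_CUBIC))
E
```

```text
t 23.42 pos [518.1 259.1 121.2] delta cm [-0.38 -0.16  2.13] turn 0.004 tilt 5.51 F [-0.1 -0.5 -5. ] gap 0.433
```

View pics/side7.png

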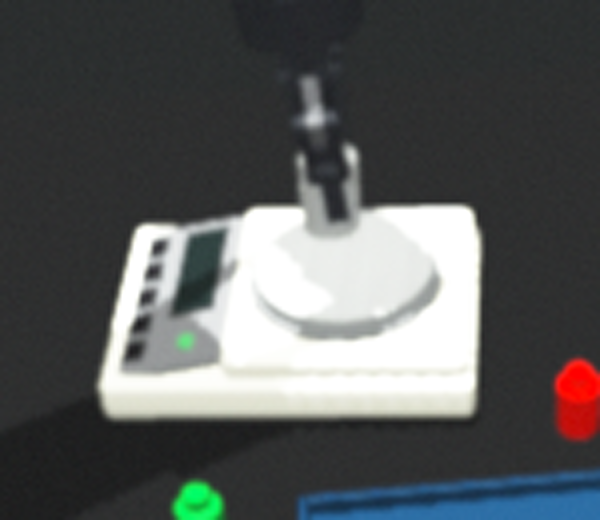

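The side crop shows the 500 g weight upright above the pan, its foot at crop (332,230) and the pan rim from 253 to 440.

```bash
python3 - <<'E'
from h import *
print(plane('side',(190+332/4,70+228/4),107), proj('side',(514,260,107)))
for uv in((254,275),(440,275),(345,332)): print(plane('side',(190+uv[0]/4,70+uv[1]/4),69).round(1))
E
```

```text
[513.26919215 254.45244049 107.        ] [273.17827798 125.70192697]
[458.4 261.1  69. ]
[581.3 244.9  69. ]
[515.4 194.4  69. ]
```

Call:
drive_tool(commands=[[[-0.3, -0.2, 0.6, 0.004], [0, 0, 0.8, 0], [0, 0, 0.6, 0], [0, 0, 0, 0]]])

```text
time_s: 23.85
position: [525.2, 260.4, 102.2]
eef_rot: [0.018, -0.705, 0.707, -0.046]
contact_force: [-1.1, -0.1, -5.0]
finger_gap: 0.426
```

```bash
python3 d.py 521.5 262 88
```

```text
t 23.85 pos [525.2 260.4 102.2] delta cm [-0.22  0.5   1.37] turn -0.004 tilt 5.69 F [-1.1 -0.1 -5. ] gap 0.426
```

Call:
drive_tool(commands=[[[-0.1, 0.3, 0.5, 0], [-0.1, 0.2, 0.4, 0], [0, 0, 0.2, 0]]])

```text
time_s: 24.1
position: [521.5, 261.9, 89.9]
eef_rot: [0.018, -0.705, 0.707, -0.047]
contact_force: [-0.2, 0.4, -5.6]
finger_gap: 0.437
```

```bash
python3 d.py 521.5 262 84
```

```text
t 24.1 pos [521.5 261.9  89.9] delta cm [-0.03  0.05  0.58] turn -0.005 tilt 5.71 F [-0.2  0.4 -5.6] gap 0.437
```

Call:
drive_tool(commands=[[[0, 0, 0.2, 0]]])

```text
time_s: 24.18
position: [521.4, 261.8, 87.5]
eef_rot: [0.018, -0.705, 0.707, -0.046]
contact_force: [0.3, -0.4, -4.6]
finger_gap: 0.429
```

Call:
drive_tool(commands=[[[0, 0, 0.15, 0]]])

```text
time_s: 24.27
position: [521.3, 261.8, 85.6]
eef_rot: [0.017, -0.705, 0.707, -0.046]
contact_force: [-0.6, 0.3, -4.6]
finger_gap: 0.431
```

Call:
drive_tool(commands=[[[0, 0, 0.1, 0]]])

```text
time_s: 24.35
position: [521.2, 261.8, 84.4]
eef_rot: [0.017, -0.706, 0.707, -0.046]
contact_force: [-0.6, -0.6, -5.9]
finger_gap: 0.431
```

Call:
drive_tool(commands=[[[0, 0, 0.1, 0]]])

```text
time_s: 24.43
position: [521.3, 261.8, 83.5]
eef_rot: [0.017, -0.706, 0.707, -0.046]
contact_force: [-0.9, -0.2, -1.6]
finger_gap: 0.432
```

Call:
drive_tool(commands=[[[0, 0, 0.07, 0]]])

```text
time_s: 24.52
position: [521.4, 261.8, 83.1]
eef_rot: [0.017, -0.706, 0.707, -0.046]
contact_force: [-2.1, -0.2, -0.8]
finger_gap: 0.431
```

The pan is carrying almost the whole weight. Releasing.

Call:
drive_tool(commands=[[[0, 0, 0, 0], [0, 0, 0, 0], [0, 0, 0, 0], [0, 0, 0, 0]]], hand=0.4)

```text
time_s: 24.85
position: [525.3, 263.6, 87.3]
eef_rot: [0.022, -0.705, 0.707, -0.048]
contact_force: [0.6, 0.2, -0.5]
finger_gap: 0.699
```

```bash
python3 d.py 521.5 262 180
```

```text
t 24.85 pos [525.3 263.6  87.3] delta cm [ 0.51 -0.54 -9.25] turn -0.004 tilt 6.04 F [ 0.6  0.2 -0.5] gap 0.699
```

Call:
drive_tool(commands=[[[0, -0.1, -0.8, 0], [0.1, -0.1, -2, 0], [0.1, -0.2, -3, 0], [0.1, -0.2, -3, 0], [0, -0.1, -2, 0]]])

```text
time_s: 25.27
position: [519.0, 263.2, 196.4]
eef_rot: [0.017, -0.706, 0.707, -0.047]
contact_force: [1.0, 0.3, 0.6]
finger_gap: 0.694
```

Call:
drive_tool(commands=[[[3, 1, -2, 0], [3.5, 1.5, -1.5, 0], [3.5, 1.5, 0, 0], [3.5, 1.5, 0, 0], [3.5, 1.5, 0, 0]]])

```text
time_s: 25.68
position: [452.8, 98.0, 247.4]
eef_rot: [-0.03, 0.709, -0.703, 0.052]
contact_force: [-0.2, -0.2, -0.3]
finger_gap: 0.702
```

Call:
drive_tool(commands=[[[2, 1, 0, 0], [0, 0, 0, 0], [0, 0, 0, 0], [0, 0, 0, 0], [0, 0, 0, 0]]])

```text
time_s: 26.1
position: [441.7, 72.5, 252.8]
eef_rot: [-0.033, 0.706, -0.705, 0.056]
contact_force: [-0.0, -0.5, -0.4]
finger_gap: 0.7
```

```bash
python3 - <<'E'
from h import *
a=[]
for n in("top","side"):
    im=optics.grab_frame(n)[:,:,::-1]; cv2.imwrite(f"pics/{n}8.png",im); 
    c=im[110:310,150:460] if n=="top" else im[90:380,200:440]
    cv2.imwrite(f"pics/{n}8c.png",cv2.resize(c,None,fx=2.5 if n=='top' else 2,fy=2.5 if n=='top' else 2,interpolation=cv2.INTER_CUBIC))
E
```

```text
(no output)
```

View pics/top8c.png

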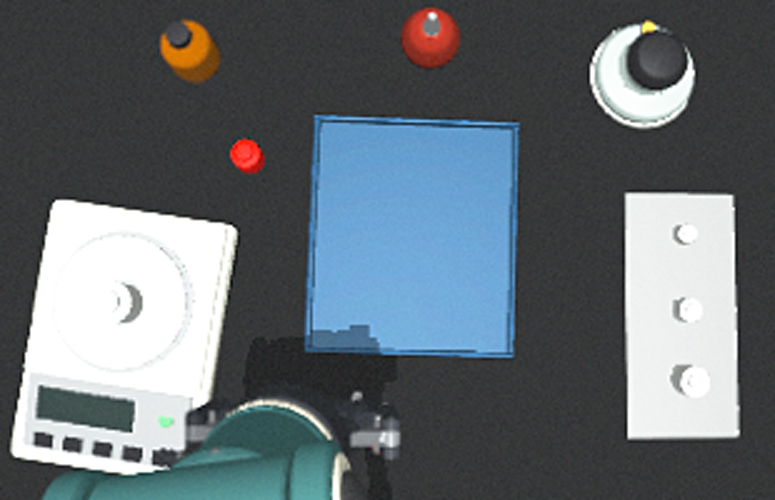

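View pics/side8c.png

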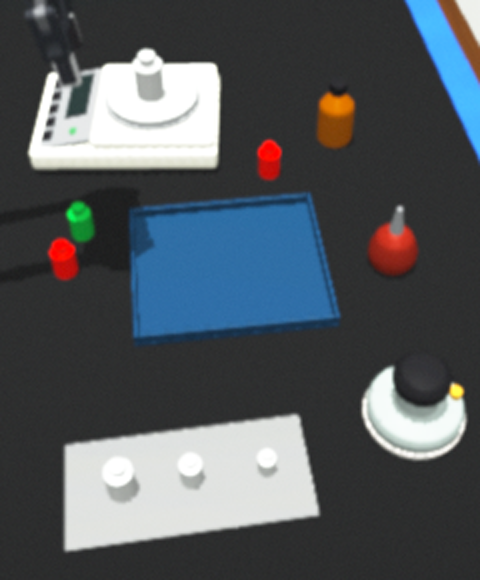

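All four stand: in the side crop, 500 g on the pan at (149,80), and 200, 100 and 50 g at (119,475), (190,467) and (266,459). The bystanders look unmoved. Checking the numbers.

```bash
python3 - <<'E'
from h import *
T=lambda u,v:(150+u/2.5,110+v/2.5); S=lambda u,v:(200+u/2,90+v/2)
c,s=np.cos(.018),np.sin(.018)
for k,t,sd,z in(('w50',(686,233),(266,458),3+22),('w100',(690,310),(190,464),3+29),('w200',(692,381),(118,469),3+36)):
    for n,p in(('top',plane('top',T(*t),z)),('side',plane('side',S(*sd),z))):
        d=p[:2]-[519.9,-265.2]; print(k,n,p[:2].round(1),'mat',(c*d[0]+s*d[1]).round(1),(-s*d[0]+c*d[1]).round(1))
print('pan',plane('side',S(107,95),69).round(1),plane('side',S(199,95),69).round(1),plane('top',T(122,302),68).round(1))
print('500 knob side',plane('side',S(147,58),68.5+58).round(1),'foot front',plane('side',S(150,100),68.5).round(1))
print('pred for (517,261.5):',(proj('side',(517,261.5,126.5))-[200,90])*2,(proj('top',(517,261.5,126.5))-[150,110])*2.5)
im=cv2.imread('pics/top8.png')[195:265,165:240]; cv2.imwrite('pics/p1.png',cv2.resize(cv2.convertScaleAbs(im,alpha=2.5,beta=-380),None,fx=7,fy=7,interpolation=cv2.INTER_CUBIC))
im=cv2.imread('pics/side8.png')[105:170,240:320]; cv2.imwrite('pics/p2.png',cv2.resize(cv2.convertScaleAbs(im,alpha=2,beta=-230),None,fx=7,fy=7,interpolation=cv2.INTER_CUBIC))
E
```

```text
w50 top [ 596.7 -265.2] mat 76.8 -1.4
w50 side [ 597.4 -265.5] mat 77.5 -1.7
w100 top [ 522. -267.] mat 2.1 -1.8
w100 side [ 523.9 -266.1] mat 3.9 -0.9
w200 top [ 454.9 -267. ] mat -65.0 -0.6
w200 side [ 456.2 -266.2] mat -63.8 0.1
pan [458.5 266.5  69. ] [580.4 250.4  69. ] [516.7 262.8  68. ]
500 knob side [516.6 261.9 126.5] foot front [514.9 248.9  68.5]
pred for (517,261.5): [147.30320906  58.17268129] [105.50929127 299.35458472]
```

View pics/p1.png

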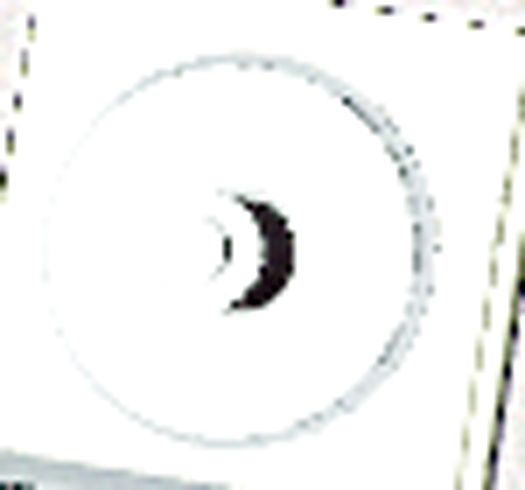

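View pics/p2.png

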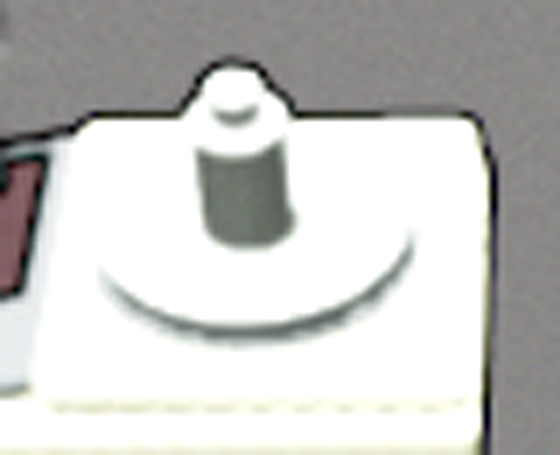

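The enhanced crops show the 500 g foot circle centred near (236,252) against a pan centre of (235,250), and the weight upright. All margins are comfortable, so I'm handing in.

```bash
python3 -c "
from cell import robot
s=robot.get_state();print(s['time_s'],s['contact_force'],abs(s['qvel']).max());print(robot.finish_job())"
```

```text
26.2 [-0.15428681 -0.50582945 -0.95459365] 0.004156380623875534
the job is handed in; nothing more can be done
None
```

All four weights are set out and the job was handed in at 26.2 s. The interface gave no verdict, so the results below are my own last checks from the pictures.

| Weight | Where it stands | Measured (top / side view) | Allowed |
|---|---|---|---|
| 500 g | pan | about 1–2 mm from the pan's centre | within 15 mm |
| 200 g | mat, near end | −65 / −64 mm along the mat, less than 1 mm off the middle line | −50 to −90 mm, within 15 mm |
| 100 g | mat, centre | 2–4 mm along, 1–2 mm sideways from the centre | within 15 mm |
| 50 g | mat, far end | +77 mm along the mat, 1.5 mm off the middle line | +50 to +90 mm, within 15 mm |

The 100 g weight is about 67 mm from the 200 g and 74 mm from the 50 g (allowed 55–85 mm). All four weights look upright. The arm was clear and still, with under about 1 N at the tool. The cutter, bottle and blower look unmoved, though I judged them only by eye.

- **Hard touchdown:** the 200 g weight met the mat with a brief 52 N reading at the wrist, below the 120 N limit. The other weights touched down at about 11 N or less.
- **Pan:** I lowered the 500 g weight onto the pan in small steps of 1–2 mm, and the wrist force stayed within a few newtons.
- **Tool tilt:** the tool gradually tilted to about 7° during the job. It stayed mostly in the plane of the pads and did not spoil the placing.
- **View disagreement:** the top and side views differed by up to about 2 mm for the weights, which matches the camera calibration.

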